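# Purge the drying cabinet: fan to two, slip the sagging bolt, hold the gate ajar

## Task

The freshly sealed turnings in the drying cabinet need airing: turn the extractor fan's selector on its top to the second speed (the two-bar mark) first, so that the vapour is drawn off. Then free the barrel bolt on the gate - it sags and its notch has hooked on the keeper's bent-up edge, so lift it while you draw it back towards the hinge - and pull the sprung gate ajar, leaving a gap of about 8 cm at the latch side and never swinging it wide. Finish while still holding the gate ajar with the gripper, and do not disturb the bottle, tin and sanding block standing around.

Things in the scene. Friction and masses are not known exactly. Their poses are not given: they have to be found in the camera images.
- cabinet: plywood drying cabinet fixed to the bench, 200 (x) x 300 (y) x 190 (z) mm, origin under its centre; -x is its front, which looks towards the robot; its yaw is at most 0.2 rad. On its top: a switch box 104 x 104 x 30 mm centred at x = -10, y = +80 mm, and a square fan 100 x 100 x 26 mm (27 mm with its wire guard) centred at x = +40, y = -75 mm. The gate fills most of the front, flush with it
- selector_turn (a joint): angle of the fan selector (rad), growing clockwise seen from above; it clicks into sprung detents at 0 (ring mark: off), 0.524 (one bar: speed one), 1.047 (two bars: speed two, the one wanted) and 1.571 (three bars: full); stops 0.02 rad beyond the first and last. About 0.15 N m carries it over a detent; released, it springs into the nearest one
- selector_grip (a point): point on the selector's vertical axis at the height to grip it, 240 mm above the bench. The knob has a round skirt 47 mm across and on it a bar grip 42 mm long, 12 mm wide and 22 mm high, the point in the middle of the bar, 9 mm below its top
- selector_pointer (a point): pointer end of the bar's white line, 21 mm from the axis, on top of the bar; the bar lies along the line from the axis to this point. At selector 0 it points 45 deg to the left (+y) of the cabinet's +x, at 1.047 it points 15 deg to the right
- bolt_ball (a point): centre of the bolt's steel ball handle, 24 mm in diameter, on an 8 mm stem; it stands 52 mm in front of the gate's face, closed and sagged 147 mm above the bench and 43 mm below the cabinet's top. The bolt's guides and the keeper stand only 30 mm out from the gate's face, so fingers can pinch it from above, one on each side along the gate's y. It is also the gate's pull
- bolt_slide (a joint): how far the 16 mm round barrel bolt is drawn back (m) along the gate's +y, towards the hinge; 0 shot, end stop 0.045. It is clear of the keeper, and the gate free, from 0.028 on. 1 N friction; it stays where it is left
- bolt_lift (a joint): how far the bolt is lifted (m) in its worn, over-tall guides: 0 sagged, stop at 0.012. Bolt 0.18 kg, it falls back under its weight. Sagged, the notch in its underside hangs over the keeper's bent lip and it can slide only about 3 mm either way; it must be lifted at least 6 mm, best about 9 mm, while it is drawn back the first 25 mm
- keeper_lip (a point): top edge of the 3 mm thick bent-up lip at the mouth of the steel keeper on the cabinet's latch post (right, -y), which reaches 6 mm up into the bolt's notch
- gate_hinge (a joint): opening of the gate (rad), 0 shut, growing as the latch side comes towards the robot; an 8 cm gap at the latch edge is 0.34. A spring shuts it: closing torque 0.4 N m shut, 0.67 N m at 0.34 rad (about 4 N at the drawn-back ball). It does not stay open by itself
- hinge_line (a point): point on the gate's vertical hinge axis, at the left (+y) front edge, at the height of the sagged bolt; the ball lies 194 mm from it along the gate's -y when the bolt is shot, 52 mm in front of the gate's face
- gate: the gate: wooden frame with a clear pane, 237 mm wide, 16 mm thick, from 20 to 174 mm above the bench, 0.6 kg; origin on the hinge axis at bench height, -x out of its front face, -y towards its latch edge. It carries the bolt
- gate_edge (a point): top front corner of the gate's free edge at the latch side, 237 mm from the hinge axis
- polish_bottle: bystander: white bottle with a black cap, 56 mm in diameter, 130 mm high, right of the cabinet; origin under its centre
- wax_tin: bystander: round tin, 78 mm in diameter, 31 mm high, left in front of the cabinet; origin under its centre
- sanding_block: bystander: sanding block 62 x 100 x 28 mm, right in front of the cabinet; origin under its centre

How it is judged:
By the outcome, as a careful person would: the job done as asked, in the order asked, and still so for the second after the job is handed in, while the arm keeps its last pose, push and grip.
It also fails if it takes over 50 s, if anything falls off the work surface, if the arm or the gripper's body presses on something with over 40 N, if the wrist force passes 120 N, or if a joint passes its speed limit or range.

## Robot

A 6-joint arm with a two-finger parallel gripper is mounted at the origin on a cart in front of the work surface, level with it; the furniture and walls round the work are solid. World frame = base frame: x ahead of the robot, y to its left, z up, the work surface at z = 0. Lengths are in m, angles in rad, forces in N, time in s.
With the tool pointing down it reaches from about 0.325 to 0.875 m from the base axis. Payload 4.4 kg.
Tool frame: the origin (TCP) lies midway between the tips of the shut fingers; the grasp point (between the pads) lies 19 mm behind it; z points along the fingers, y is the line along which they close (so a half turn about z gives the same grasp; the last joint's range is limited). The gripper opens to 85 mm and grips with 20 to 120 N. Pads are 22 mm wide; open, the fingers measure 114 mm over their backs; the gripper's body (76 mm by 85 mm) begins 54 mm behind the grasp point. The pads swing forward as they close: fully open they stand 13 mm farther back than shut.
Start: joints at [1.101, 0.207, 1.542, -0, 1.393, -0.15], TCP at [0.18, 0.546, 0.231] pointing down, gripper open.
Joint ranges: [-2.73, 2.73], [-0.86, 2.22], [0.23, 2.46], [-1.11, 4.25], [0.08, 2.63], [-2.82, 2.82]. Speed limits (rad/s): [2.79, 2.79, 3.14, 3.14, 3.14, 3.14].

## Interface

Orientations are given as a rotation vector (axis times angle).
In Python, from plant import bot, viewer gives the robot as it stands.
- The arm moves only by the tool jog_arm, never from a script. Its argument "moves" is a list that holds one entry, the list of rows, each a list of 7 numbers: the shift along the tool's x, y, z in units of 0.4 m (1.0 is 0.4 m), then the turn, a rotation vector about the tool's x, y, z in units of 1.5 rad (1.0 is 1.5 rad), then the gripper's target within -1 to 1 (shut at 1, half-way at 0, fully open at -1). In form: [[[dx, dy, dz, ax, ay, az, gripper], ...]]. A call has exactly 10 rows; each row shifts and turns the commanded pose from where the row before left it, along the tool's axes as they then stand; what a row does not reach is not made up. A row lasts 1/8 s, in which the tool goes at most 62.5 mm and 10.7 degrees, less where a joint would pass 70% of its speed; a pose out of reach is approached as far as the arm can. A call with a number of a shift or a turn outside -1 to 1 is refused whole. A call with a gripper value outside its range is refused whole. The fingers move at their own pace and stop on an object; "force" is the grip in N (left out, the last holds). Time passes only in rows, so rows that do not move let the fingers close, or fill a call up. It gives the time, the measured TCP pose, the force, the opening and the grip force at its end, in the units of the state.
- bot.read_state(): the state, without advancing time (a new reading comes with each control period).
- viewer.read_camera(name): name is "side" or "top" or "wrist"; returns the picture (480x640x3 uint8, red, green, blue); there is no depth.
- viewer.camera_params(name): a dict with "fx", "fy", "cx", "cy" (pixels), "world_from_camera" (4x4, takes a point from camera to world coordinates). Camera axes: x right, y down, z forward; pixel columns grow to the right and rows downward; lengths in m; the calibration is good to about 2 mm. A picture is of the moment at which its call begins: read the wrist's pose just before it. camera_params takes no time and is no camera call; for the wrist camera it gives the pose at the moment of the call.
- bot.job_done(): hands the job in; it is judged then, once.
Trained networks look in the newest picture that a camera, given by its name, has taken for a name from the list of things; names that differ only in an ending like _2 or _b are one class to them, and where a whole thing is asked for, a point or a joint stands for the part that bears it (a point fixed in the world has none). Each returns a list of dicts, best first, with "confidence" (0 to 1); they miss things now and then, are a little off and sometimes report something else, mostly with a low value. They report only what shows in the picture. A call takes as long as a camera call.
- viewer.search_frame(label, camera): "position" ([column, row] in pixels, amid what is visible of it).
- viewer.landmark_of(label, camera): "position" ([column, row] in pixels: a listed point, or the origin of a listed thing).
The state is a dict: "t": time; "joints": joint angles; "joint_vel": joint speeds; "tau": joint torques, N m; "tcp_pos": TCP position; "ee_rot": TCP orientation; "wrist_force": force on the tool from outside, world axes, zero at the start; "wrist_torque": the same for the moment, N m; "opening": finger opening in m; "grip_force": force on a finger pad.
Only numpy, scipy, OpenCV 4.12 (cv2) and the standard library are available. Lean on these libraries where they do the work, as an engineer would, in place of code of your own. Each camera call takes 0.05 s, during which the arm holds its last target. There are 200 camera calls.

## Working session

There is one attempt and no reset: what is moved stays moved. The work goes in short steps, Python scripts to look and compute and a tool call to move; the robot and the scene stay as the last step left them, time stands still between calls to the robot, and variables do not carry over. Pictures are saved under pics/ and viewed, at most 10 in all, crops included, and the job is handed in when it is done.

Besides the shell and the picture viewer there is one more tool, called as name(argument=value, ...), one argument or row to a line, values as JSON. jog_arm: Moves the arm, as the interface text tells. Its arguments: {"type":"object","properties":{"moves":{"type":"array"},"force":{"type":"number"}},"required":["moves"]}

```bash
mkdir -p pics; ls; cat > h.py <<'E'
import numpy as np, cv2
from plant import bot, viewer
from scipy.spatial.transform import Rotation as R
def ray(cam,px,P=None):
    P=P or viewer.camera_params(cam); T=np.array(P["world_from_camera"])
    d=np.array([(px[0]-P["cx"])/P["fx"],(px[1]-P["cy"])/P["fy"],1.]); return T[:3,3],T[:3,:3]@d
def atz(cam,px,z):
    o,d=ray(cam,px); return o+d*(z-o[2])/d[2]
def tri(obs):
    A=np.zeros((3,3));b=np.zeros(3)
    for c,p in obs:
        o,d=ray(c,p); d=d/np.linalg.norm(d); M=np.eye(3)-np.outer(d,d); A+=M;b+=M@o
    return np.linalg.solve(A,b)
def snap(cam,f): 
    im=viewer.read_camera(cam); cv2.imwrite(f"pics/{f}.png",cv2.cvtColor(im,cv2.COLOR_RGB2BGR)); return im
E
python3 - <<'E'
from h import *
np.set_printoptions(precision=4,suppress=True)
s=bot.read_state(); print(s)
Z=dict(cabinet=0,selector_grip=.24,selector_pointer=.249,bolt_ball=.147,hinge_line=.147,gate_edge=.174,keeper_lip=None,gate=0,polish_bottle=0,wax_tin=0,sanding_block=0)
ob={}
for c in("top","side"):
    snap(c,c+"0"); P=viewer.camera_params(c);print(c,P)
    for n,z in Z.items():
        r=viewer.landmark_of(n,c)
        if r: ob.setdefault(n,[]).append((c,r[0]["position"])); print(c,n,np.round(r[0]["position"],1),round(r[0]["confidence"],2), atz(c,r[0]["position"],z) if z is not None else '')
for n,o in ob.items():
    if len(o)==2: print(n,tri(o))
E
```

```text
pics
{'t': 0.0, 'joints': array([ 1.1015,  0.2075,  1.543 ,  0.    ,  1.3935, -0.1505]), 'joint_vel': array([-0.001 , -0.0008, -0.001 ,  0.0023,  0.0007, -0.0007]), 'tau': array([  0.0024, -38.3031, -29.16  ,   0.    ,   0.0105,  -0.    ]), 'tcp_pos': array([0.1799, 0.5453, 0.2301]), 'ee_rot': array([-0.4986, -3.101 ,  0.0035]), 'wrist_force': array([ 0.4952, -1.0597,  0.3741]), 'wrist_torque': array([-0.0059, -0.0411,  0.0101]), 'grip_force': 0.0, 'opening': 0.0855350320366744}
top {'fx': 596.2365598013151, 'fy': 596.2365598013151, 'cx': 316.6461150550137, 'cy': 233.57415744157703, 'world_from_camera': array([[-0.004 , -0.9943,  0.1068,  0.4187],
       [-0.9998,  0.0061,  0.0187, -0.0944],
       [-0.0192, -0.1067, -0.9941,  1.4554],
       [ 0.    ,  0.    ,  0.    ,  1.    ]])}
top selector_pointer [298.  176.4] 0.87 [ 0.6669 -0.0339  0.249 ]
top bolt_ball [367.8 254.7] 0.85 [ 0.5119 -0.182   0.147 ]
top hinge_line [282.3 231.7] 0.87 [0.5639 0.0061 0.147 ]
top gate_edge [392.  231.1] 0.74 [ 0.5607 -0.233   0.174 ]
top keeper_lip [395.2 239.2] 0.55 
top gate [286.3 238.2] 0.9 [0.5
[... 632 characters left out ...]
49 ]
side bolt_ball [337.1 224.7] 0.71 [ 0.5076 -0.1876  0.147 ]
side hinge_line [312.9 285.9] 0.65 [ 0.559  -0.0004  0.147 ]
side gate_edge [308.1 204.1] 0.79 [ 0.5677 -0.2266  0.174 ]
side keeper_lip [318.5 210.5] 0.5 
side polish_bottle [251.1 232.8] 0.47 [ 0.7175 -0.3626  0.    ]
side wax_tin [370.9 359.6] 0.74 [0.4513 0.0505 0.    ]
side sanding_block [371.5 241. ] 0.72 [ 0.4159 -0.3194  0.    ]
selector_pointer [ 0.6656 -0.0338  0.2469]
bolt_ball [ 0.5097 -0.1815  0.1517]
hinge_line [0.561  0.0058 0.153 ]
gate_edge [ 0.5646 -0.2338  0.1688]
keeper_lip [ 0.5459 -0.2427  0.1462]
polish_bottle [ 0.6574 -0.3468  0.0088]
wax_tin [0.4541 0.0549 0.0059]
sanding_block [ 0.4139 -0.3302 -0.0084]
```

View pics/top0.png

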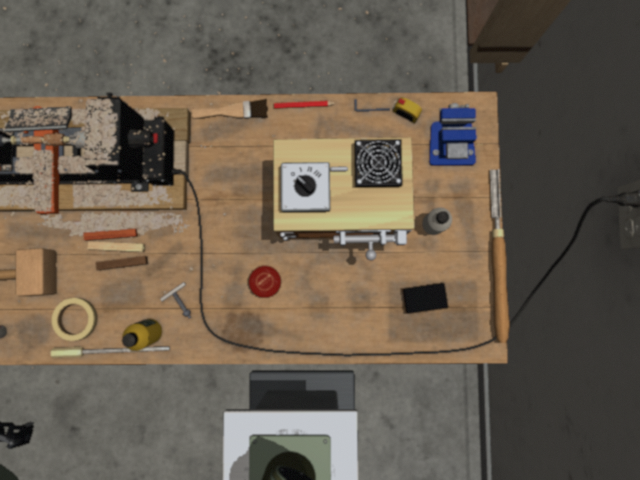

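View pics/side0.png

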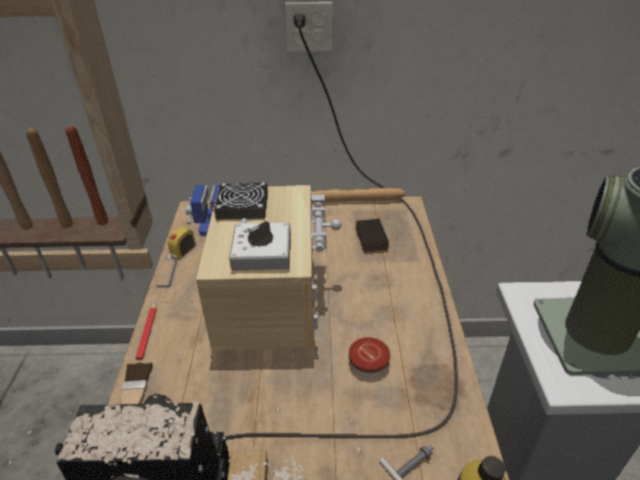

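The top and side views agree on the layout: cabinet yaw is about 0, the knob is at pixel (305,186) in the top view and points upper-left (off), and the bolt ball is at (370,254). I'll move over the knob.

jog_arm(
  moves=[
    [[0,0,-0.15,0,0,0,-1],[0,0,-0.15,0,0,0,-1],[-0.12,-0.08,0,0,0,0,-1],[-0.12,-0.08,0,0,0,0,-1],[-0.12,-0.08,0,0,0,0,-1],[-0.12,-0.08,0,0,0,0,-1],[-0.12,-0.08,0,0,0,0,-1],[-0.12,-0.08,0,0,0,0,-1],[-0.12,-0.08,0,0,0,0,-1],[-0.12,-0.08,0,0,0,0,-1]],
  ],
)

```text
t: 2.45
tcp_pos: [0.4656, 0.181, 0.3516]
ee_rot: [0.499, 3.101, 0.001]
wrist_force: [0.7, 0.4, -0.5]
opening: 0.0852
grip_force: 0.0
```

jog_arm(
  moves=[
    [[-0.12,-0.08,0,0,0,0,-1],[-0.12,-0.08,0,0,0,0,-1],[-0.12,-0.08,0,0,0,0,-1],[-0.12,-0.08,0,0,0,0,-1],[-0.12,-0.07,0,0,0,0,-1],[0,0,0,0,0,-0.12,-1],[0,0,0,0,0,-0.12,-1],[0,0,0,0,0,-0.12,-1],[0,0,0,0,0,-0.12,-1],[0,0,0,0,0,-0.12,-1]],
  ],
)

```text
t: 3.7
tcp_pos: [0.6436, -0.0409, 0.3511]
ee_rot: [0.909, -3.007, -0.0]
wrist_force: [0.2, -0.0, 0.3]
opening: 0.0854
grip_force: 0.0
```

```bash
cat >> h.py <<'E'
np.set_printoptions(precision=4,suppress=True)
def st():
    s=bot.read_state(); r=R.from_rotvec(s["ee_rot"]); M=r.as_matrix()
    print("t",s["t"],"tcp",s["tcp_pos"],"yang",np.degrees(np.arctan2(M[1,1],M[0,1])),"z",M[:,2],"F",s["wrist_force"],"T",s["wrist_torque"],"open",s["opening"],"grip",s["grip_force"],"q",s["joints"]); return s,M
def to(p):
    s,M=st(); print("units to",p,M.T@(np.array(p)-s["tcp_pos"])/.4)
E
python3 - <<'E'
from h import *
st(); snap("wrist","w1"); 
for n,z in dict(selector_grip=.24,selector_pointer=.249,bolt_ball=.147,hinge_line=.147,gate_edge=.174,cabinet=0).items():
    r=viewer.landmark_of(n,"wrist")
    for q in r[:1]: print(n,np.round(q["position"]),round(q["confidence"],2),atz("wrist",q["position"],z))
E
```

```text
t 3.7 tcp [ 0.6436 -0.0409  0.3511] yang 123.6372506332998 z [-0.0002  0.     -1.    ] F [ 0.1605 -0.0041  0.3009] T [-0.0106 -0.011  -0.0496] open 0.08539041847324781 grip 0.0 q [-0.1974  0.2975  1.1868 -0.      1.6575 -2.3553]
selector_grip [309. 240.] 0.62 [ 0.6516 -0.0444  0.24  ]
selector_pointer [313. 268.] 0.63 [ 0.6665 -0.0309  0.249 ]
hinge_line [405. 172.] 0.7 [0.5627 0.01   0.147 ]
gate_edge [182.  11.] 0.81 [ 0.5602 -0.2301  0.174 ]
```

View pics/w1.png

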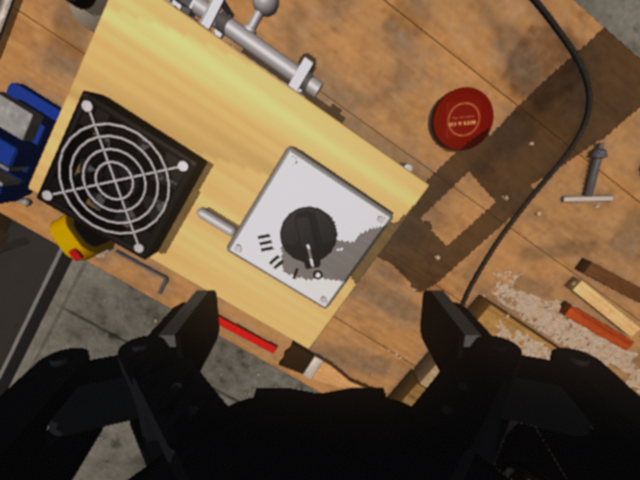

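The wrist view shows the knob axis at about (309,236), with its line pointing at the ring mark (318,274). The bars marks run clockwise from there: I (295,272), II (277,262), III (264,241). So it's off. Next I align, descend and grip.

jog_arm(
  force=60,
  moves=[
    [[0,0,0,0,0,-0.063,-1],[0,0,0,0,0,-0.063,-1],[-0.007,-0.021,0.1,0,0,0,-1],[0,0,0.1,0,0,0,-1],[0,0,0.05,0,0,0,-1],[0,0,0.05,0,0,0,-1],[0,0,0,0,0,0,0.5],[0,0,0,0,0,0,1],[0,0,0,0,0,0,1],[0,0,0,0,0,0,1]],
  ],
)

```text
t: 5.3
tcp_pos: [0.6524, -0.0453, 0.2326]
ee_rot: [-1.18, 2.909, -0.004]
wrist_force: [9.1, -9.5, 4.4]
opening: 0.0127
grip_force: 8.0
```

```bash
python3 - <<'E'
from h import *
to([.6516,-.045,.231])
E
```

```text
t 5.3 tcp [ 0.6524 -0.0453  0.2326] yang 134.13686066970166 z [ 0.0029 -0.0013 -1.    ] F [ 9.1133 -9.5361  4.3907] T [-2.0585 -1.6632  0.1347] open 0.012653405691630065 grip 7.984909415245056 q [-0.2011  0.3693  1.3323 -0.0007  1.437  -2.5422]
units to [0.6516, -0.045, 0.231] [0.0009 0.0018 0.004 ]
```

jog_arm(
  moves=[
    [[0,-0.004,0,0,0,0,1],[0,0,0,0,0,0,1],[0,0,0,0,0,0.1,1],[0,0,0,0,0,0.1,1],[0,0,0,0,0,0.1,1],[0,0,0,0,0,0.1,1],[0,0,0,0,0,0.1,1],[0,0,0,0,0,0.1,1],[0,0,0,0,0,0.1,1],[0,0,0,0,0,0,1]],
  ],
)

```text
t: 6.55
tcp_pos: [0.6531, -0.0468, 0.2329]
ee_rot: [0.436, 3.109, -0.002]
wrist_force: [-1.5, -2.4, 5.7]
opening: 0.0106
grip_force: 61.9
```

```bash
python3 - <<'E'
from h import *
st()
E
```

```text
t 6.55 tcp [ 0.6531 -0.0468  0.2329] yang 74.03388381703157 z [ 0.0017 -0.0014 -1.    ] F [-1.517  -2.4392  5.6882] T [-0.1916  0.2924  0.0958] open 0.010550223200063016 grip 61.93316459655762 q [-0.203   0.3715  1.3287 -0.001   1.4394 -1.495 ]
```

jog_arm(
  moves=[
    [[0,0,0,0,0,0,-1],[0,0,0,0,0,0,-1],[0,0,0,0,0,0,-1],[0,0,-0.06,0,0,0,-1],[0,0,-0.12,0,0,0,-1],[0,0,-0.12,0,0,0,-1],[0.12,0,0,0,0,-0.1,-1],[0.12,-0.05,0,0,0,-0.08,-1],[0.12,-0.05,0,0,0,0,-1],[0,0,0,0,0,0,-1]],
  ],
)

```text
t: 7.8
tcp_pos: [0.5054, -0.0662, 0.351]
ee_rot: [-0.018, -3.14, -0.0]
wrist_force: [1.0, -0.2, 0.1]
opening: 0.0852
grip_force: 0.0
```

```bash
python3 - <<'E'
from h import *
st(); snap("wrist","w2"); snap("top","top2")
for c in("wrist","top"):
  for n,z in dict(selector_grip=.24,selector_pointer=.249,bolt_ball=.147,hinge_line=.147,gate_edge=.174,keeper_lip=.15).items():
    r=viewer.landmark_of(n,c)
    for q in r[:1]: print(c,n,np.round(q["position"]),round(q["confidence"],2),atz(c,q["position"],z))
E
```

```text
t 7.8 tcp [ 0.5054 -0.0662  0.351 ] yang 89.34247965334632 z [-0.0012  0.0001 -1.    ] F [ 0.9564 -0.2227  0.0594] T [ 0.0196 -0.01    0.0069] open 0.08523589538207825 grip 0.0 q [-0.3    -0.0015  1.5257 -0.0002  1.6186 -1.8593]
wrist selector_grip [344. 394.] 0.66 [ 0.6562 -0.044   0.24  ]
wrist bolt_ball [204. 220.] 0.69 [ 0.5165 -0.1857  0.147 ]
wrist hinge_line [392. 262.] 0.72 [0.5654 0.0129 0.147 ]
wrist gate_edge [158. 272.] 0.85 [ 0.5637 -0.2278  0.174 ]
wrist keeper_lip [160. 252.] 0.64 [ 0.5493 -0.2346  0.15  ]
top selector_grip [304. 187.] 0.59 [ 0.6467 -0.0468  0.24  ]
top selector_pointer [306. 171.] 0.61 [ 0.6774 -0.0499  0.249 ]
top bolt_ball [374. 255.] 0.83 [ 0.5121 -0.1945  0.147 ]
top hinge_line [390. 229.] 0.24 [ 0.5693 -0.2327  0.147 ]
top gate_edge [390. 230.] 0.92 [ 0.5634 -0.2298  0.174 ]
top keeper_lip [396. 240.] 0.44 [ 0.5446 -0.2444  0.15  ]
```

View pics/w2.png

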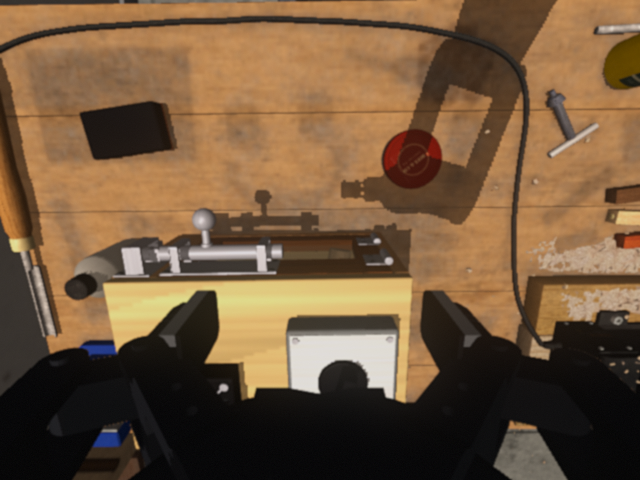

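The selector now points about −11° (two bars). In the wrist view the ball is at (204,219) and the keeper at (135,258), with free space on both sides of the ball. I'll approach it.

jog_arm(
  force=60,
  moves=[
    [[-0.01,-0.1,0,0,0,0,-1],[0,-0.1,0,0,0,0,-1],[0,-0.1,0,0,0,0,-1],[0,0,0.1,0,0,0,-1],[0,0,0.1,0,0,0,-1],[0,0,0.1,0,0,0,-1],[0,0,0,0,0,0,-1],[0,0,0,0,0,0,-1],[0,0,0,0,0,0,-1],[0,0,0,0,0,0,-1]],
  ],
)

```text
t: 9.75
tcp_pos: [0.5119, -0.1864, 0.2332]
ee_rot: [0.015, 3.139, -0.003]
wrist_force: [0.1, 0.4, -0.3]
opening: 0.0853
grip_force: 0.0
```

```bash
python3 - <<'E'
from h import *
to([.508,-.187,.128]); snap("wrist","w3")
for c in("wrist",):
  for n,z in dict(bolt_ball=.147,hinge_line=.147,gate_edge=.174,keeper_lip=.15).items():
    r=viewer.landmark_of(n,c)
    for q in r[:1]: print(c,n,np.round(q["position"]),round(q["confidence"],2),atz(c,q["position"],z))
E
```

```text
t 9.75 tcp [ 0.5119 -0.1864  0.2332] yang 89.44593493065703 z [ 0.003  -0.0016 -1.    ] F [ 0.0513  0.434  -0.3263] T [-0.0448  0.0298  0.0025] open 0.08533821355199983 grip 0.0 q [-0.5081  0.1388  1.6164  0.      1.3829 -2.0692]
units to [0.508, -0.187, 0.128] [ 0.0105 -0.0012  0.2629]
wrist bolt_ball [320. 245.] 0.86 [ 0.5121 -0.1848  0.147 ]
wrist hinge_line [583. 308.] 0.61 [0.5626 0.0091 0.147 ]
wrist gate_edge [254. 325.] 0.77 [ 0.5582 -0.2285  0.174 ]
wrist keeper_lip [250. 288.] 0.61 [ 0.5422 -0.2354  0.15  ]
```

View pics/w3.png

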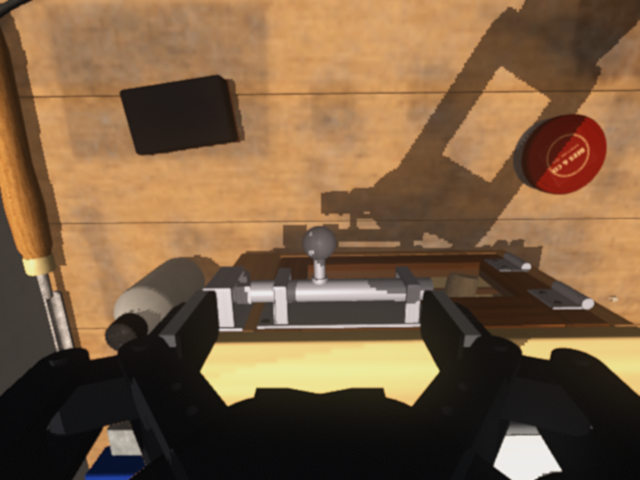

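The ball is at (320,245), dead centre between the fingers. Next I descend and close.

jog_arm(
  force=60,
  moves=[
    [[0.006,0.003,0.1,0,0,0,-1],[0,0,0.1,0,0,0,-1],[0,0,0.06,0,0,0,-1],[0,0,0,0,0,0,0],[0,0,0,0,0,0,1],[0,0,0,0,0,0,1],[0,0,0,0,0,0,1],[0,0,0,0,0,0,1],[0,0,0,0,0,0,1],[0,0,0,0,0,0,1]],
  ],
)

```text
t: 11.25
tcp_pos: [0.5098, -0.1854, 0.1292]
ee_rot: [0.015, 3.139, -0.003]
wrist_force: [-0.9, -0.4, 6.8]
opening: 0.0212
grip_force: 58.4
```

```bash
python3 - <<'E'
from h import *
st()
E
```

```text
t 11.25 tcp [ 0.5098 -0.1854  0.1292] yang 89.44108131970575 z [ 0.003  -0.0018 -1.    ] F [-0.9048 -0.3927  6.8182] T [-0.0145  0.0347  0.0333] open 0.021161532986159675 grip 58.37695598602295 q [-0.5084  0.2432  1.7227 -0.0001  1.1722 -2.0694]
```

jog_arm(
  moves=[
    [[0,0,-0.008,0,0,0,1],[0,0,-0.008,0,0,0,1],[0,0,-0.007,0,0,0,1],[0,0,0,0,0,0,1],[0,0.01,0,0,0,0,1],[0,0.02,0,0,0,0,1],[0,0.02,0,0,0,0,1],[0,0.02,0,0,0,0,1],[0,0.02,0,0,0,0,1],[0,0,0,0,0,0,1]],
  ],
)

```text
t: 12.5
tcp_pos: [0.509, -0.1474, 0.1364]
ee_rot: [0.014, 3.141, 0.002]
wrist_force: [2.7, 1.1, -3.5]
opening: 0.0211
grip_force: 58.7
```

```bash
python3 - <<'E'
from h import *
st(); snap("wrist","w4")
E
```

```text
t 12.5 tcp [ 0.509  -0.1474  0.1364] yang 89.49684979000361 z [ 0.0002  0.0012 -1.    ] F [ 2.6925  1.0677 -3.4703] T [ 0.0678 -0.406   0.0175] open 0.021138414009450737 grip 58.718708753585815 q [-0.446   0.2113  1.7452  0.0013  1.1854 -2.0085]
```

View pics/w4.png

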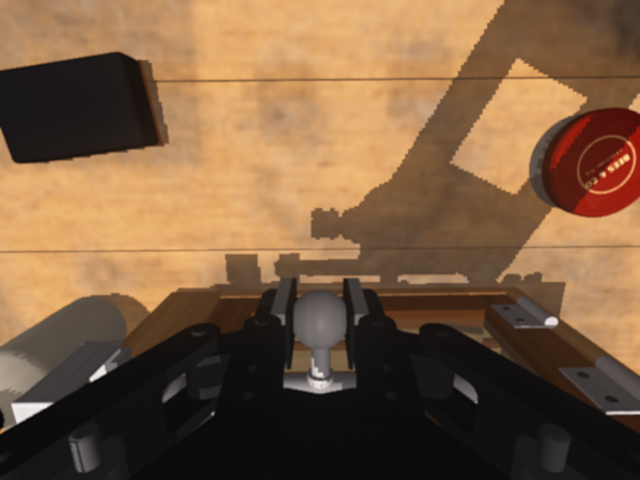

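The ball is firmly gripped at (320,320), the bolt has been drawn about 38 mm, and the forces are low. Now I pull the gate along its arc.

jog_arm(
  moves=[
    [[0,0,0,0,0,0.014,1],[0.0166,0.0055,0,0,0,0.0283,1],[0.0166,0.0055,0,0,0,0.0283,1],[0.0166,0.0055,0,0,0,0.0283,1],[0.0166,0.0055,0,0,0,0.0283,1],[0.0166,0.0055,0,0,0,0.0283,1],[0.0166,0.0055,0,0,0,0.0283,1],[0.0166,0.0055,0,0,0,0.0283,1],[0.0166,0.0055,0,0,0,0.0142,1],[0,0,0,0,0,0,1]],
  ],
)

```text
t: 13.8
tcp_pos: [0.4602, -0.1226, 0.1368]
ee_rot: [0.546, 3.092, -0.002]
wrist_force: [3.8, -2.3, -1.2]
opening: 0.0209
grip_force: 58.7
```

```bash
python3 - <<'E'
from h import *
st(); snap("top","top5"); snap("wrist","w5")
im=cv2.imread("pics/top5.png")[130:330,220:480]; cv2.imwrite("pics/c5.png",cv2.resize(im,None,fx=3,fy=3))
for c in("top","wrist"):
  for n,z in dict(bolt_ball=.155,hinge_line=.147,gate_edge=.174,selector_pointer=.249).items():
    for q in viewer.landmark_of(n,c)[:1]: print(c,n,np.round(q["position"]),round(q["confidence"],2),atz(c,q["position"],z))
E
```

```text
t 13.8 tcp [ 0.4602 -0.1226  0.1368] yang 69.97039016782581 z [ 0.0011 -0.0012 -1.    ] F [ 3.7791 -2.3062 -1.209 ] T [-0.4055 -0.4885  0.0138] open 0.020912524434620168 grip 58.73771846294403 q [-0.4419  0.0999  1.8742 -0.0007  1.166  -1.6629]
top bolt_ball [395. 240.] 0.21 [ 0.5441 -0.2419  0.155 ]
top hinge_line [284. 228.] 0.74 [0.5723 0.0034 0.147 ]
top gate_edge [385. 268.] 0.96 [ 0.481 -0.217  0.174]
top selector_pointer [308. 174.] 0.67 [ 0.6713 -0.0547  0.249 ]
wrist bolt_ball [319. 320.] 0.57 [ 0.4618 -0.1223  0.155 ]
```

View pics/c5.png

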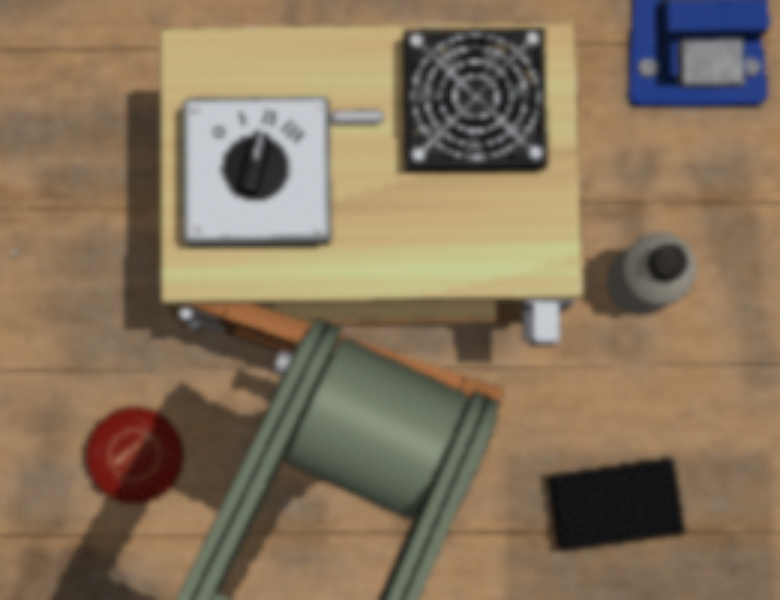

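View pics/w5.png

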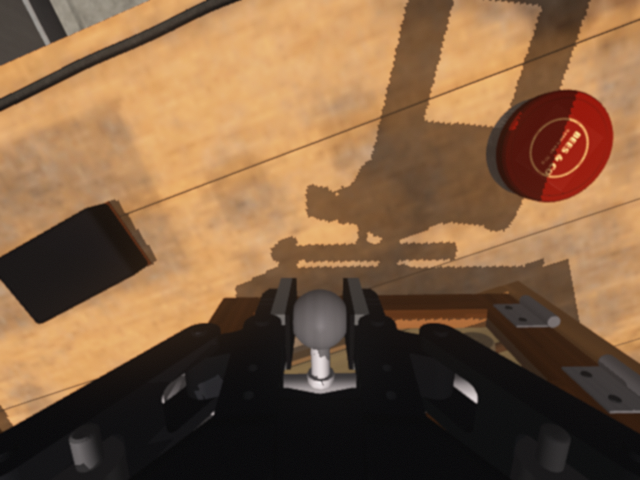

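The gate edge has come about 8 cm forward, the selector is on two bars, the ball is still held, and the bottle, tin and block haven't moved. I'll hand in.

```bash
python3 -c "
from plant import bot
print(bot.job_done())"
```

```text
the job is handed in; nothing more can be done
None
```

The job is handed in: the fan selector is on two bars, the bolt is lifted and drawn back about 38 mm, and the gripper is holding the gate about 8 cm ajar, with the bottle, tin and sanding block undisturbed.

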